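# Prime the pan-release sprayer

### The job

Pump up the sprayer with the green knob: press its knob down all the way and let it spring back up, again and again, until the red indicator pin on its lid stands fully out, then take the hand away and let the knob come all the way up. Work the pin only by pumping, never by touching it; leave the already charged blue sprayer unpumped, and do not move or lift the loaf tin, the flour shaker or the dough scraper.

Things in the scene. Friction and masses are not known exactly. Their poses are not given: they have to be found in the camera images.
- sprayer_foot (a point): centre of the foot of the green sprayer, on the bench; its x axis points to the pin's side. Round foot 160 mm across, bolted down; white tank 124 mm across with a green band; flat black lid 128 mm across, top at 140 mm; 36 mm sleeve round the knob's rod up to 164 mm. A black nozzle with a brass tip points the other way (-x), reaching 96 mm from the axis at 150 mm height.
- sprayer_knob_top (a point): centre of the flat top of the green pump knob (a disc 52 mm across, 18 mm thick, on an 18 mm rod) of the sprayer to be pumped; moves down with the knob. It is 210 mm above the bench when up, 185 mm when pressed home.
- sprayer_plunger (a joint): how far the green knob is pressed, in m: 0 = up, 0.025 = all the way down against a hard stop. A spring pushes it back up: 5 N at the top, 11 N at the bottom, and it rises by itself in about 0.3 s.
- sprayer_pin (a joint): how far the green sprayer's pin stands out, in m: 0 = in, 0.03 = fully out (pumped well it ends at about 0.029). Starts at 0 to 0.012. Each full stroke raises it about 6 mm (the first 1 to 9 mm); it stays up as the knob returns. Strokes under about 20 mm, or from a knob not let right up, may not raise it. Once it is out, more strokes do no harm.
- sprayer_pin_tip (a point): centre of the top end of the green sprayer's red pin, 10 mm thick, upright, in a grey 20 mm collar on the lid, 50 mm from the knob's axis; moves up with the pin. 154 mm above the bench when in, about 183 mm when fully out. Knob rim to pin: 19 mm, so press with closed fingers on the middle of the knob.
- spare_knob_top (a point): centre of the flat top of the blue pump knob, 210 mm above the bench, of a second sprayer of the same build with a blue band; to be left alone.
- spare_plunger (a joint): how far the blue knob is pressed, in m: 0 = up (leave it so), 0.025 = down.
- spare_pin_tip (a point): top of the blue sprayer's red pin: it is fixed fully out already, 184 mm above the bench, 50 mm from that knob's axis.
- loaf_tin: loose dark steel open loaf tin, 110 mm by 220 mm (x by y), 70 mm high, standing; origin at the centre of its underside. Leave it.
- shaker: loose aluminium flour shaker, round, 70 mm across, 104 mm high, standing; origin at the centre of its underside. Leave it.
- scraper: loose dough scraper lying flat: aluminium blade and wooden grip, 101 mm by 130 mm (x by y), 22 mm high; origin on its underside. Leave it.

How it is judged:
By the outcome, as a careful person would: the job done as asked, in the order asked, and still so for the second after the job is handed in, with the robot touching nothing.
It also fails if it takes over 42 s, if anything falls off the work surface, if the arm or the gripper's body presses on something with over 40 N, if the wrist force passes 120 N, or if a joint passes its speed limit or range.

### The arm

A 6-joint arm with a two-finger parallel gripper is mounted at the origin on the work surface. World frame = base frame: x ahead of the robot, y to its left, z up, the work surface at z = 0. Lengths are in m, angles in rad, forces in N, time in s.
With the tool pointing down it reaches from about 0.3 to 0.85 m from the base axis. Payload 5.4 kg.
Tool frame: the origin (TCP) lies at the very end of the fingers, on their centre line; the grasp point (between the pads) lies 19 mm behind it; z points along the fingers, x is the direction in which the jaws open and shut, and the axes are right-handed (so a half turn about z gives the same grasp; the last joint's range is limited). The gripper opens to 85 mm and grips with 20 to 120 N. Pads are 22 mm wide; open, the fingers measure 114 mm over their backs; the gripper's body (76 mm by 85 mm) begins 54 mm behind the grasp point. The pads swing forward as they close: fully open they stand 13 mm farther back than shut.
Start: joints at [-1.508, 0.158, 1.597, -0, 1.386, -0.21], TCP at [0.155, -0.554, 0.231] pointing down, gripper open.
Joint ranges: [-2.91, 2.91], [-0.94, 2.29], [0.18, 2.7], [-1.29, 4.43], [0.17, 2.64], [-3, 3]. Speed limits (rad/s): [2.57, 2.57, 3.14, 3.14, 3.14, 3.14].

### API

Orientations are given as a unit quaternion [w, x, y, z].
In Python, from bench import r gives the robot as it stands.
- The arm moves only by the tool send_rows, never from a script. Its argument "rows" is a list of rows, each a list of 2 entries, a list of its own where there are three numbers: the shift along the tool's x, y, z in units of 0.3 m (1.0 is 0.3 m), then the turn about the tool's z in units of 90 degrees (1.0 is 90 degrees). In form: [[[x, y, z], yaw], ...]. A call has 1 to 20 rows; each row shifts and turns the commanded pose from where the row before left it, along the tool's axes as they then stand; what a row does not reach is not made up. A row lasts 1/12 s, in which the tool goes at most 41.7 mm and 7.16 degrees, less where a joint would pass 70% of its speed; a pose out of reach is approached as far as the arm can. A call with a number of a shift or a turn outside -1 to 1 is refused whole. A call with a gripper value outside its range is refused whole. "hand" is the opening, from 0 (shut) to 1 (fully open), set as the call begins (left out, the last holds). The fingers move at their own pace and stop on an object; "grip_force" is the grip in N (left out, the last holds). Time passes only in rows, so rows that do not move let the fingers close. It gives the time, the measured TCP pose, the force and the opening at its end, in the units of the state.
- r.sense(): the state, without advancing time (a new reading comes with each control period).
- r.snapshot(name): name is "side" or "top" or "wrist"; returns the picture (480x640x3 uint8, blue, green, red); there is no depth.
- r.get_calibration(name): a dict with "vertical_fov" (degrees; the focal length in pixels is half the picture's height over the tangent of half this angle, whatever the lens; pixels are square), "cx", "cy" (the principal point, pixels), "R" (3x3) and "t" (3): a world point X has camera coordinates R X + t; the wrist camera has in their place "hand_eye" (4x4, takes a point from camera to tool coordinates, whose origin is the TCP and whose axes are the tool frame's). Camera axes: x right, y down, z forward; pixel columns grow to the right and rows downward; lengths in m; the calibration is good to about 2 mm. A picture is of the moment at which its call begins: read the wrist's pose just before it. get_calibration takes no time and is no camera call.
- r.close_job(): hands the job in, once; it reports no verdict.
The state is a dict: "clock": time; "qpos": joint angles; "dq": joint speeds; "joint_torque": joint torques, N m; "tcp_pos": TCP position; "ee_rot": TCP orientation; "ft_force": force on the tool from outside, world axes, zero at the start; "torque": the same for the moment, N m; "grip_width": finger opening in m.
Only numpy, scipy, OpenCV 4.12 (cv2) and the standard library are available. Lean on these libraries where they do the work, as an engineer would, in place of code of your own. Each camera call takes 0.05 s, during which the arm holds its last target.

## Working session

There is one attempt and no reset: what is moved stays moved. The work goes in short steps, Python scripts to look and compute and a tool call to move; the robot and the scene stay as the last step left them, time stands still between calls to the robot, and variables do not carry over. Pictures are saved under pics/ and viewed, and the job is handed in when it is done.

Besides the shell and the picture viewer there is one more tool, called after "Call:" as a command line: name --argument value ..., lists and objects as JSON in quotes. send_rows: Moves the arm, as the interface text tells. Its arguments: {"type":"object","properties":{"rows":{"type":"array","items":{"type":"array"}},"hand":{"type":"number"},"grip_force":{"type":"number"}},"required":["rows"]}

```bash
mkdir -p pics; python3 - <<'E'
from bench import r
import cv2,numpy as np
s=r.sense(); print({k:np.round(v,3).tolist() for k,v in s.items()})
for n in("side","top"):
    cv2.imwrite(f"pics/{n}0.png",r.snapshot(n)); print(n,r.get_calibration(n))
print(r.sense()["clock"])
E
```

```text
{'clock': 0.0, 'qpos': [-1.508, 0.159, 1.598, -0.0, 1.386, -0.21], 'dq': [-0.0, -0.002, 0.0, 0.0, 0.001, -0.001], 'joint_torque': [0.002, -39.6, -33.143, 0.0, 0.009, -0.0], 'tcp_pos': [0.155, -0.553, 0.23], 'ee_rot': [-0.001, 0.797, -0.604, -0.001], 'ft_force': [0.02, -0.125, 0.288], 'torque': [0.029, 0.004, 0.03], 'grip_width': 0.085}
side {'vertical_fov': 52.8300287306109, 'cx': 310.0135724177123, 'cy': 239.04987501200276, 'R': array([[-0.78885431, -0.61448674,  0.01072075],
       [-0.36777998,  0.45802225, -0.80929198],
       [ 0.49238884, -0.64235634, -0.58730875]]), 't': array([0.51945192, 0.33020188, 0.70072595])}
top {'vertical_fov': 57.11488424943109, 'cx': 322.6843993230422, 'cy': 234.92692064466985, 'R': array([[ 0.02585038, -0.99966507, -0.00122552],
       [-0.99091153, -0.02546209, -0.13208336],
       [ 0.13200791,  0.00462879, -0.99123785]]), 't': array([0.0132843 , 0.6368853 , 0.83069263])}
0.1
```

View pics/side0.png

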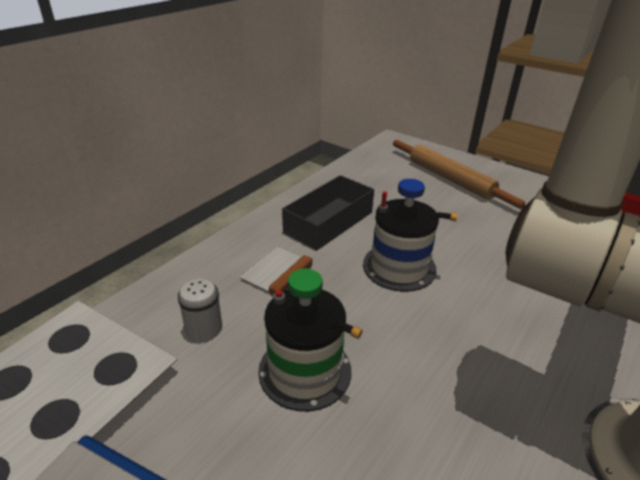

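View pics/top0.png

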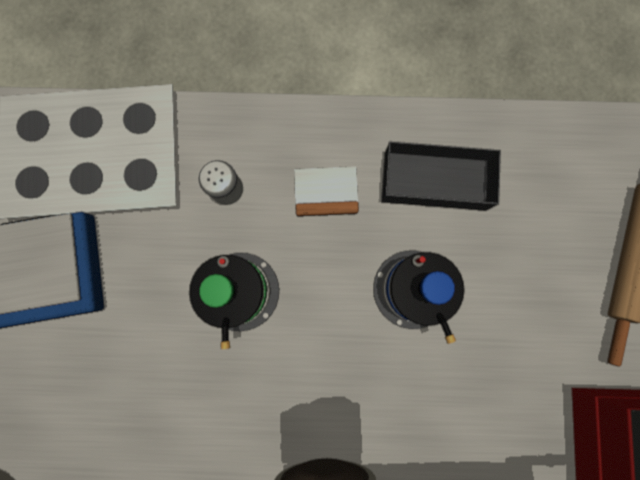

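The side view shows the green knob at about (305,281) with its pin at (279,294). In the top view the green knob is at about (216,291) with its pin at (223,261), and the blue sprayer is at (437,288), well clear. I'll segment the green knob and triangulate it.

```bash
cat > h.py <<'E'
import cv2,numpy as np
def ray(c,u,v):
    f=240/np.tan(np.radians(c["vertical_fov"]/2)); d=c["R"].T@np.array([(u-c["cx"])/f,(v-c["cy"])/f,1]); return -c["R"].T@c["t"],d
def atz(c,u,v,z):
    o,d=ray(c,u,v); return o+d*(z-o[2])/d[2]
def proj(c,X):
    f=240/np.tan(np.radians(c["vertical_fov"]/2)); p=c["R"]@np.array(X)+c["t"]; return p[0]/p[2]*f+c["cx"],p[1]/p[2]*f+c["cy"]
E
python3 - <<'E'
from bench import r
import cv2,numpy as np
from h import *
i=cv2.imread("pics/top0.png").astype(int)
m=((i[:,:,1]>i[:,:,2]+40)&(i[:,:,1]>i[:,:,0]+40)).astype(np.uint8)
n,l,st,ce=cv2.connectedComponentsWithStats(m)
for k in range(1,n):
    if st[k,4]>20: print(st[k],ce[k])
c=r.get_calibration("top"); cs=r.get_calibration("side")
for u,v,z in((216,291,.21),(223,261,.158),(305,279,.2),(437,288,.21)): print(atz(c,u,v,z))
P=atz(c,216,291,.21); print(proj(cs,P), atz(cs,305,279,.21))
a=cv2.imread("pics/side0.png")[250:410,240:380]; b=cv2.imread("pics/top0.png")[240:360,170:290]
cv2.imwrite("pics/c0.png",np.hstack([cv2.resize(a,(525,600),interpolation=2)[:480,:400],cv2.resize(b,(400,480),interpolation=2)]))
E
```

```text
[200 275  32  32 817] [215.37331701 290.38922889]
[0.52092332 0.19402191 0.21      ]
[0.57180893 0.19758845 0.158     ]
[0.54359171 0.05536101 0.2       ]
[ 0.53456113 -0.15269898  0.21      ]
(np.float64(304.2550791124264), np.float64(278.2415793492844)) [0.51901226 0.19467276 0.21      ]
```

View pics/c0.png

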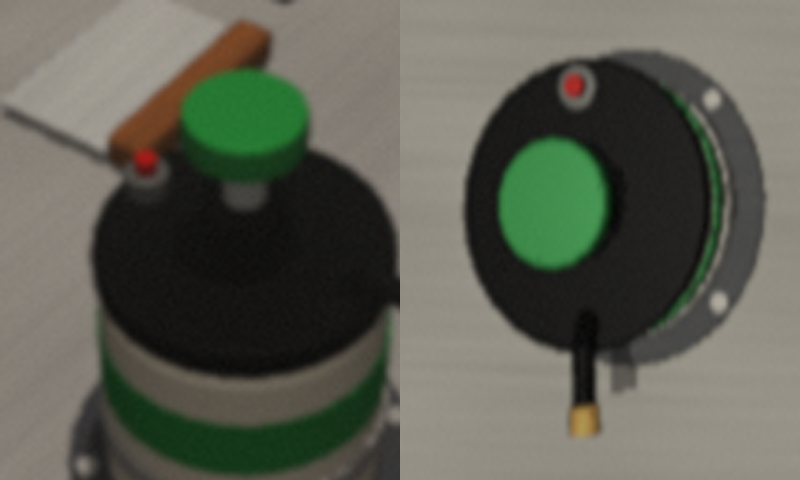

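Call:
send_rows --rows '[[[0,0,-0.1],0],[[0,0,-0.1],0],[[-0.1,-0.09,0],0],[[-0.1,-0.09,0],0],[[-0.1,-0.09,0],0],[[-0.1,-0.09,0],0],[[-0.1,-0.09,0],0],[[-0.1,-0.09,0],0],[[-0.1,-0.09,0],0],[[-0.1,-0.09,0],0],[[-0.1,-0.09,0],0],[[-0.1,-0.09,0],0],[[-0.1,-0.09,0],0],[[-0.1,-0.09,0],0],[[-0.1,-0.09,0],0],[[-0.1,-0.09,0],0],[[-0.1,-0.09,0],0],[[-0.1,-0.09,0],0],[[-0.1,-0.09,0],0],[[0,0,0],0]]' --hand 0 --grip_force 60

```text
clock: 1.77
tcp_pos: [0.4605, 0.067, 0.2905]
ee_rot: [-0.001, 0.799, -0.601, -0.001]
ft_force: [-0.1, -0.5, -0.6]
grip_width: -0.0
```

Call:
send_rows --rows '[[[-0.088,-0.078,0],0],[[-0.088,-0.078,0],0],[[-0.088,-0.078,0],0],[[-0.088,-0.078,0],0],[[0,0,0.1],0],[[0,0,0.1],0],[[0,0,0],0],[[0,0,0],0],[[0,0,0],0]]'

```text
clock: 2.52
tcp_pos: [0.5217, 0.1877, 0.2327]
ee_rot: [-0.001, 0.797, -0.605, 0.001]
ft_force: [1.0, -0.2, 0.8]
grip_width: 0.0001
```

```bash
python3 - <<'E'
from bench import r
import cv2,numpy as np
from h import *
s=r.sense();print(s["tcp_pos"],s["ee_rot"],s["ft_force"],s["qpos"])
for n in("side","top"):
    p=r.snapshot(n);cv2.imwrite(f"pics/{n}1.png",p)
    c=r.get_calibration(n);print(n,proj(c,s["tcp_pos"]),proj(c,[.521,.1945,.21]))
a=cv2.imread("pics/side1.png")[190:350,220:400];b=cv2.imread("pics/top1.png")[200:360,130:310]
cv2.imwrite("pics/c1.png",cv2.resize(np.hstack([a,b]),(800,356),interpolation=2))
E
```

```text
[0.52173321 0.18765011 0.23273947] [-5.07071160e-04  7.96515887e-01 -6.04617148e-01  5.37805281e-04] [ 1.0020274  -0.23667906  0.76024925] [ 1.27306657e-01  1.03265258e-01  1.65479562e+00 -3.10009340e-05
  1.38205377e+00  1.42588311e+00]
side (np.float64(306.61064153009266), np.float64(263.82379660269044)) (np.float64(304.01146904084254), np.float64(278.3864763128461))
top (np.float64(216.61120581425035), np.float64(290.4815194466004)) (np.float64(215.69870283971795), np.float64(290.9428435606481))
```

View pics/c1.png

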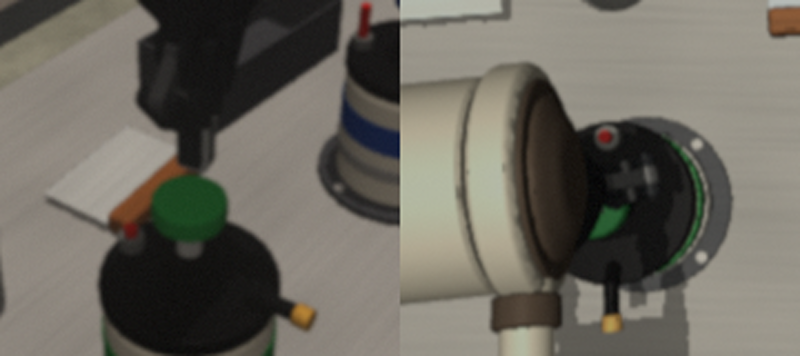

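The closed fingertips sit about 20 mm above the knob's centre, 7 mm short in y. I'll correct that and make the first stroke.

Call:
send_rows --rows '[[[-0.022,-0.005,0],0],[[0,0,0.03],0],[[0,0,0.04],0],[[0,0,0.03],0],[[0,0,0.03],0],[[0,0,0.03],0],[[0,0,0],0],[[0,0,0],0],[[0,0,0],0]]'

```text
clock: 3.37
tcp_pos: [0.5219, 0.1951, 0.185]
ee_rot: [-0.001, 0.797, -0.604, 0.001]
ft_force: [-2.3, 0.0, 12.7]
grip_width: -0.0001
```

```bash
python3 - <<'E'
from bench import r
import cv2,numpy as np
s=r.sense();print(s["tcp_pos"],s["ft_force"])
p=r.snapshot("side");cv2.imwrite("pics/c2.png",cv2.resize(p[190:350,220:400],(675,600),interpolation=2))
E
```

```text
[0.52189706 0.1951307  0.1850147 ] [-2.29086498e+00  1.26441082e-02  1.26514843e+01]
```

View pics/c2.png

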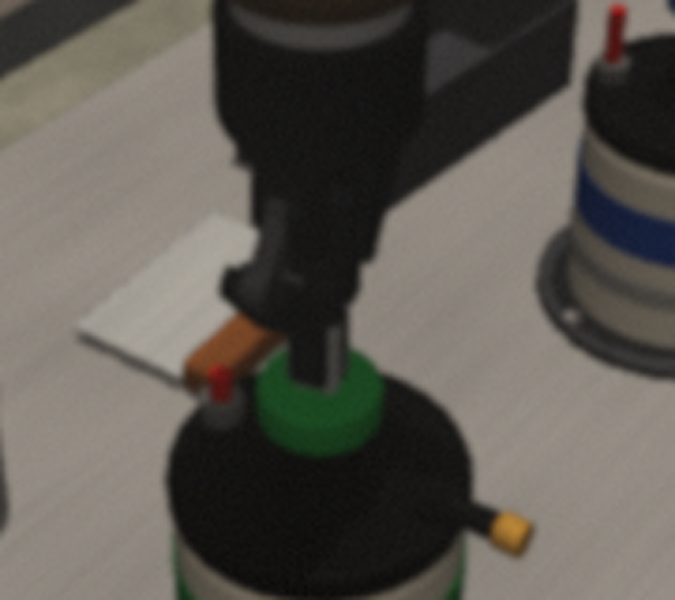

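The knob is down at 185 mm and the pin has risen visibly, now about half out. I'll continue with strokes 3 mm deeper in command to be sure of reaching the stop.

Call:
send_rows --rows '[[[0,0,-0.06],0],[[0,0,-0.08],0],[[0,0,0],0],[[0,0,0],0],[[0,0,0],0],[[0,0,0],0],[[0,0,0.06],0],[[0,0,0.03],0],[[0,0,0.03],0],[[0,0,0.03],0],[[0,0,0],0],[[0,0,0],0]]'

```text
clock: 4.42
tcp_pos: [0.5221, 0.1949, 0.1849]
ee_rot: [-0.001, 0.797, -0.604, 0.001]
ft_force: [-8.4, -0.1, 26.6]
grip_width: 0.0001
```

```bash
python3 - <<'E'
from bench import r
import cv2,numpy as np
s=r.sense();print(s["tcp_pos"],s["ft_force"])
p=r.snapshot("side");cv2.imwrite("pics/c3.png",cv2.resize(p[190:350,220:400],(675,600),interpolation=2))
E
```

```text
[0.52210438 0.19491478 0.1848666 ] [-8.39649513 -0.09272134 26.63938303]
```

View pics/c3.png

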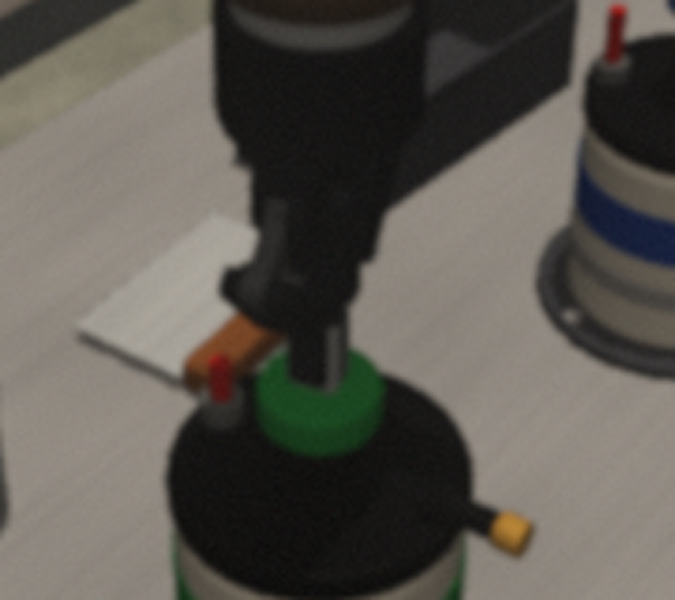

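The force jumped to 27 N at 185 mm, so the hard stop is reached, and the pin rose another step. More strokes next.

Call:
send_rows --rows '[[[0,0,-0.06],0],[[0,0,-0.085],0],[[0,0,0],0],[[0,0,0],0],[[0,0,0],0],[[0,0,0.06],0],[[0,0,0.04],0],[[0,0,0.04],0],[[0,0,0],0],[[0,0,0],0],[[0,0,-0.06],0],[[0,0,-0.08],0],[[0,0,0],0],[[0,0,0],0],[[0,0,0],0],[[0,0,0.06],0],[[0,0,0.04],0],[[0,0,0.04],0],[[0,0,0],0],[[0,0,0],0]]'

```text
clock: 6.13
tcp_pos: [0.522, 0.195, 0.1849]
ee_rot: [-0.001, 0.797, -0.604, 0.001]
ft_force: [-4.7, -1.7, 24.1]
grip_width: -0.0004
```

```bash
python3 - <<'E'
from bench import r
import cv2,numpy as np
s=r.sense();print(s["tcp_pos"],s["ft_force"])
p=r.snapshot("side");cv2.imwrite("pics/c4.png",cv2.resize(p[190:350,220:400],(675,600),interpolation=2))
E
```

```text
[0.52200623 0.1949581  0.18489139] [-4.70776273 -1.73674525 24.1320709 ]
```

View pics/c4.png

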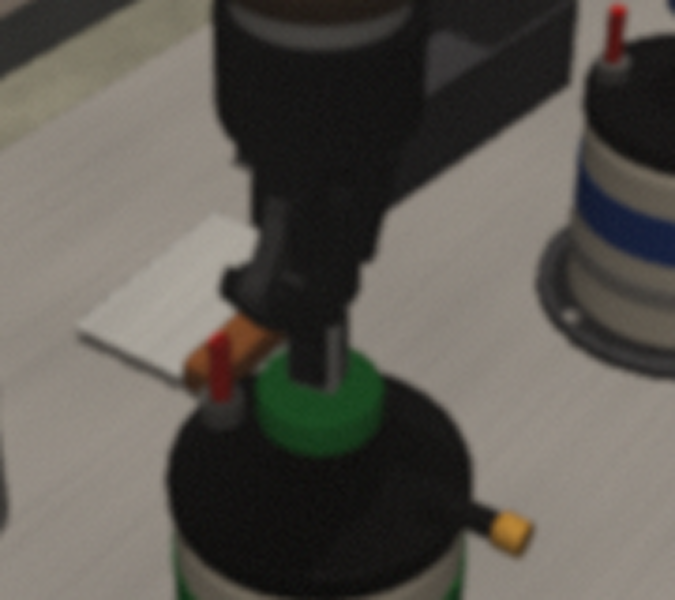

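The pin is nearly out, with its tip at crop (218,335), up from (218,357). Two more calls of two strokes each should show it saturate.

Call:
send_rows --rows '[[[0,0,-0.06],0],[[0,0,-0.08],0],[[0,0,0],0],[[0,0,0],0],[[0,0,0],0],[[0,0,0.06],0],[[0,0,0.04],0],[[0,0,0.04],0],[[0,0,0],0],[[0,0,0],0],[[0,0,-0.06],0],[[0,0,-0.08],0],[[0,0,0],0],[[0,0,0],0],[[0,0,0],0],[[0,0,0.06],0],[[0,0,0.04],0],[[0,0,0.04],0],[[0,0,0],0],[[0,0,0],0]]'

```text
clock: 7.85
tcp_pos: [0.5219, 0.195, 0.1849]
ee_rot: [-0.001, 0.797, -0.604, 0.001]
ft_force: [-5.9, -1.0, 23.9]
grip_width: -0.0002
```

```bash
python3 - <<'E'
from bench import r
import cv2,numpy as np
s=r.sense();print(s["tcp_pos"],s["ft_force"])
p=r.snapshot("side");cv2.imwrite("pics/c5.png",cv2.resize(p[190:350,220:400],(675,600),interpolation=2))
E
```

```text
[0.52191789 0.19495336 0.18492309] [-5.87665659 -1.00264738 23.89582992]
```

Call:
send_rows --rows '[[[0,0,-0.06],0],[[0,0,-0.08],0],[[0,0,0],0],[[0,0,0],0],[[0,0,0],0],[[0,0,0.06],0],[[0,0,0.04],0],[[0,0,0.04],0],[[0,0,0],0],[[0,0,0],0],[[0,0,-0.06],0],[[0,0,-0.08],0],[[0,0,0],0],[[0,0,0],0],[[0,0,0],0],[[0,0,0.06],0],[[0,0,0.04],0],[[0,0,0.04],0],[[0,0,0],0],[[0,0,0],0]]'

```text
clock: 9.57
tcp_pos: [0.5219, 0.1949, 0.1849]
ee_rot: [-0.001, 0.797, -0.604, 0.001]
ft_force: [-6.2, -1.6, 24.3]
grip_width: 0.0
```

```bash
python3 - <<'E'
from bench import r
import cv2,numpy as np
s=r.sense();print(s["tcp_pos"],s["ft_force"])
p=r.snapshot("side");a=cv2.imread("pics/c5.png");b=cv2.resize(p[190:350,220:400],(675,600),interpolation=2)
cv2.imwrite("pics/c6.png",np.hstack([a[200:600,120:520],b[200:600,120:520]]))
E
```

```text
[0.52188928 0.19494387 0.18488053] [-6.17569741 -1.58455542 24.30517197]
```

View pics/c6.png

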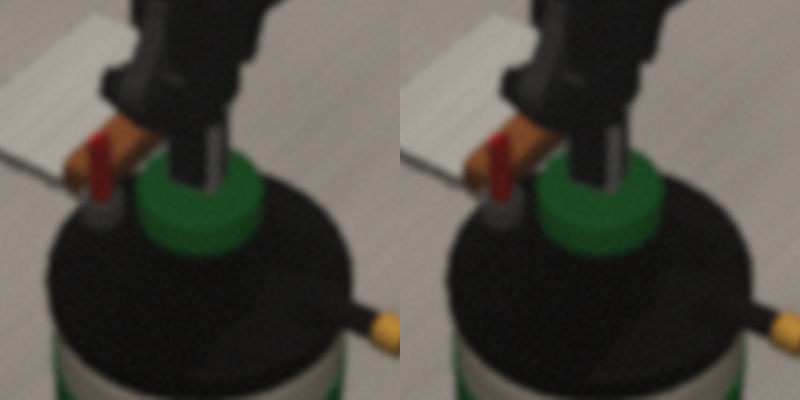

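The pin tip stays at crop row ~333 in both pictures, so it has saturated. I'll retract upward and check its height.

Call:
send_rows --rows '[[[0,0,-0.05],0],[[0,0,-0.1],0],[[0,0,-0.1],0],[[0,0,-0.1],0],[[0.1,0.09,0],0],[[0.1,0.09,0],0],[[0.1,0.09,0],0],[[0.1,0.09,0],0],[[0.1,0.09,0],0],[[0.1,0.09,0],0],[[0,0,0],0],[[0,0,0],0],[[0,0,0],0],[[0,0,0],0]]'

```text
clock: 10.78
tcp_pos: [0.4132, -0.0212, 0.2857]
ee_rot: [0.0, 0.797, -0.604, -0.001]
ft_force: [-0.2, 0.3, 0.0]
grip_width: -0.0003
```

```bash
python3 - <<'E'
from bench import r
import cv2,numpy as np
from h import *
s=r.sense();print(s["clock"],s["tcp_pos"],s["ft_force"])
p=r.snapshot("side");t=r.snapshot("top")
cv2.imwrite("pics/c7.png",np.hstack([cv2.resize(p[240:360,220:340],(400,400),interpolation=2),cv2.resize(t[230:350,160:280],(400,400),interpolation=2)]))
cv2.imwrite("pics/side7.png",p);cv2.imwrite("pics/top7.png",t)
c=r.get_calibration("side")
for z in (.154,.165,.171,.177,.183): print(z,[ (proj(c,[x,y,z])[0]-220,proj(c,[x,y,z])[1]-240) for x,y in((.572,.198),)])
print(proj(c,[.521,.1945,.21]))
E
```

```text
10.7833 [ 0.41321084 -0.0211755   0.28565858] [-0.18617261  0.28584794  0.04373487]
0.154 [(np.float64(57.29284348282391), np.float64(53.31421039273721))]
0.165 [(np.float64(57.08921051738764), np.float64(48.104242410759696))]
0.171 [(np.float64(56.976668673953895), np.float64(45.224849088238216))]
0.177 [(np.float64(56.86307101616694), np.float64(42.31844265924974))]
0.183 [(np.float64(56.748402616277644), np.float64(39.384641195975746))]
(np.float64(304.01146904084254), np.float64(278.3864763128461))
```

View pics/c7.png

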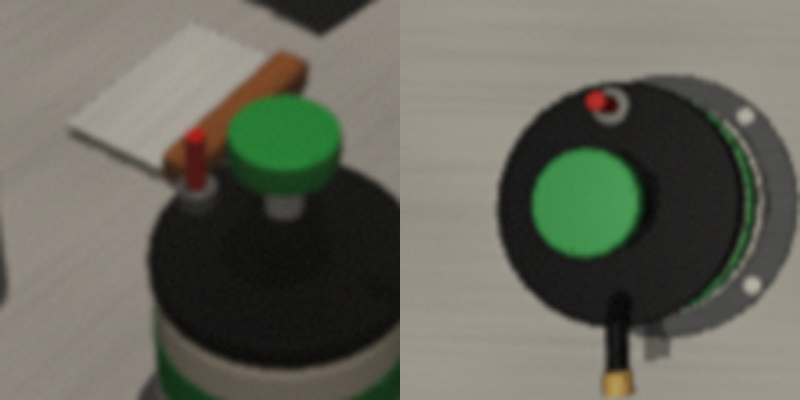

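View pics/side7.png

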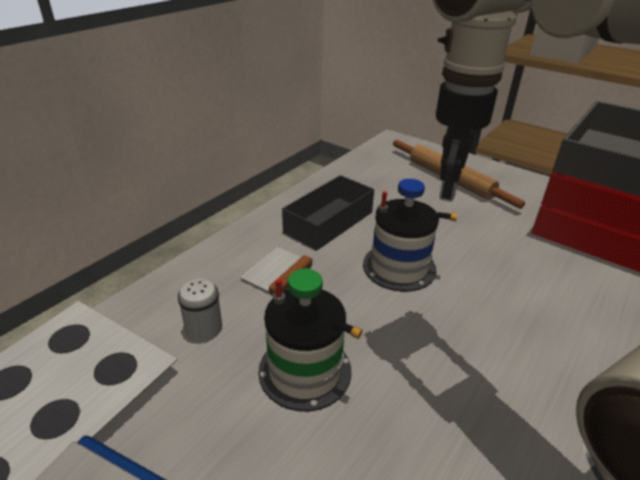

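The green knob is fully up again and the pin is clearly out. The tin, shaker, scraper and blue sprayer are where they were. I'll check the pin's height numerically, with the fixed blue pin as reference.

```bash
python3 - <<'E'
from bench import r
import cv2,numpy as np
from scipy.optimize import least_squares
from h import *
def red(i,x0,x1,y0,y1):
    i=i[y0:y1,x0:x1].astype(int); m=(i[:,:,2]>i[:,:,1]*1.8)&(i[:,:,2]>i[:,:,0]*1.8)&(i[:,:,2]>70)
    y,x=np.where(m); return x0+x.min(),x0+x.max(),y0+y.min(),y0+y.max(),m.sum()
for n in("0","7"):
    S=cv2.imread(f"pics/side{n}.png");T=cv2.imread(f"pics/top{n}.png")
    print(n,"side green",red(S,268,288,265,305),"blue",red(S,376,392,185,215),"top green",red(T,210,236,245,275),"blue",red(T,405,432,245,275))
for f in("c3","c4","c5"): print(f,red(cv2.imread(f"pics/{f}.png"),195,240,300,420))
c=[r.get_calibration(k) for k in("side","top")]
for nm,a,b in(("green",(278.5,280.5),(219,260.5)),("blue",(384.3,194.5),(422,259.5))):
    q=least_squares(lambda X:np.r_[np.subtract(proj(c[0],X),a),np.subtract(proj(c[1],X),b)],[.57,.1,.17]);print(nm,q.x,q.fun)
d=[cv2.absdiff(cv2.imread(f"pics/{k}0.png"),cv2.imread(f"pics/{k}7.png")) for k in("side","top")]
for n,k,(x0,x1,y0,y1) in(("shaker",1,(195,240,155,205)),("scraper",1,(290,362,163,220)),("tin",1,(378,503,138,212))): print(n,d[k][y0:y1,x0:x1].mean())
E
```

```text
0 side green (np.int64(275), np.int64(282), np.int64(288), np.int64(296), np.int64(46)) blue (np.int64(382), np.int64(386), np.int64(191), np.int64(205), np.int64(46)) top green (np.int64(219), np.int64(224), np.int64(259), np.int64(263), np.int64(26)) blue (np.int64(419), np.int64(425), np.int64(256), np.int64(262), np.int64(38))
7 side green (np.int64(275), np.int64(282), np.int64(278), np.int64(296), np.int64(114)) blue (np.int64(382), np.int64(386), np.int64(191), np.int64(206), np.int64(48)) top green (np.int64(215), np.int64(222), np.int64(257), np.int64(263), np.int64(38)) blue (np.int64(419), np.int64(425), np.int64(256), np.int64(262), np.int64(39))
c3 (np.int64(204), np.int64(235), np.int64(349), np.int64(400), np.int64(1096))
c4 (np.int64(204), np.int64(235), np.int64(331), np.int64(400), np.int64(1559))
c5 (np.int64(204), np.int64(236), np.int64(330), np.int64(399), np.int64(1551))
green [0.5698178  0.1979964  0.18218736] [-0.66903729 -0.1399751   0.3764048   0.62199086]
blue [ 0.58054308 -0.13709374  0.17731588] [-0.78910259 -0.05820847  0.30227992  0.57763463]
shaker 3.912148148148148
scraper 4.482537361923327
tin 2.545117117117117
```

```bash
python3 -c "
from bench import r
print(r.close_job())"
```

```text
the job is handed in; nothing more can be done
None
```

I pumped the green sprayer's knob eight full strokes with closed fingers, then took the hand well clear and handed the job in. The moves took about 11 s of the 42 s allowed.

- **Strokes:** all five held presses I checked ended at 185 mm. The first read only about 13 N there. I pressed slightly deeper after that, and the later readings were about 24–27 N, against the hard stop.
- **Pin:** it stopped rising after the fourth stroke, and strokes five to eight added nothing. Triangulated, its tip is at about 182 mm; fully out is about 183 mm. The same method read the blue pin, known to be at 184 mm, as 177 mm, so the height is only good to a few millimetres. The evidence that the pin is fully out is mainly that it stopped rising.
- **Rest of the scene:** the green knob is fully up. The blue sprayer, tin, shaker and scraper look unmoved in the before and after pictures. The wrist force after retracting was close to zero.

No check failed; the blue pin's reading was the only one that disagreed with its known value.

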